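# Fit the cuvette carousel to its keyed drive hub

### The job

Set the blue spacer collar flat in the round pocket of the beige drive unit, around the brass hub, and let go of it. Then take the cuvette carousel from its grey stand by the black knob, lower its keyed shaft through the collar into the hub, turn it until the key slips into the hub's slot, and push it fully home against the spring, down onto the collar. Finish while still holding the knob and pressing the disc firmly down on the collar, so that it can be locked from below, and leave everything else on the bench where it is.

Things in the scene. Friction and masses are not known exactly. Their poses are not given: they have to be found in the camera images.
- spacer: Blue plastic spacer collar, a plain ring: outside diameter 56 mm, bore 40 mm, 30 mm tall, 90 g, standing flat on the bench. Origin at the centre of its underside, z up.
- carousel: Cuvette carousel, about 300 g: aluminium disc 104 mm across, 8 mm thick, with eight cuvettes set in it (2.5 mm proud), a black bar knob on top and a keyed steel shaft below, parked on the grey stand. Origin on the shaft axis at the disc's underside; z up; +x is the key's side, shown by red marks on the knob's top and the disc's rim. On the stand its origin is 52 mm above the bench.
- knob (a point): Point on the carousel's axis inside the black knob, 32 mm above the disc's underside, a good height to grip; axes of the carousel. The knob is a bar 44 mm long (along x) and 16 mm wide (along y), from 8 to 44 mm above the disc's underside.
- shaft_end (a point): Centre of the shaft's lower end, 50 mm below the disc's underside; axes of the carousel. The shaft is 18 mm in diameter; its last 12 mm are a cone narrowing to 10 mm. One key, 7 mm wide, sticks out in +x to 14 mm from the axis, from 8 to 28 mm below the disc's underside; below the key the shaft is plain round.
- stand: Grey plastic tube, fixed to the bench, in which the carousel is parked: 52 mm diameter, 36 mm bore, 52 mm tall, thin foot 80 mm across. The carousel's disc rests on its top, the shaft hangs free inside. Origin at the centre of its underside.
- pocket (a point): Centre of the floor of the round pocket on top of the beige drive unit (150 x 150 x 50 mm, fixed to the bench), 50 mm above the bench; z up, axes of the unit, -x to its front panel with the small display. The pocket is 60 mm across inside a dark rim 6 mm thick and 7 mm high. The brass hub stands in its middle. Fully home on the collar, the carousel's origin is 30 mm above this point.
- hub_top (a point): Centre of the brass hub's top, 14 mm above the pocket floor; axes of the unit, not of the hub. The hub is 35 mm across, bore 21 mm, with one slot 9.5 mm wide through its wall (red marks beside it). At the start the slot points anywhere within 0.6 rad either side of the unit's +x. The hub turns stiffly (0.2 N m): a light push does not turn it, the engaged key does.
- ejector_top (a point): Top of the spring ejector inside the hub's bore, 10 mm below the pocket floor; axes of the unit. With the key lying on the hub's top the carousel's origin is 42 mm above the pocket floor. In the last 10 mm before home (30 mm) the ejector pushes the shaft up with 3 N rising to 8 N, more than the carousel's weight: it rises again if not held down.
- reagent: amber glass reagent bottle with white cap, about 68 mm across, 150 mm tall; loose, to be left alone. Origin at the centre of its underside.
- flask: clear volumetric flask with a white stopper, 72 mm across, 168 mm tall; loose, to be left alone. Origin at the centre of its underside.
- dish: green glass petri dish, 80 mm across, 16 mm tall; loose, to be left alone. Origin at the centre of its underside.
- cuvette_box: closed black plastic cuvette box, 70 x 50 x 35 mm; loose, to be left alone. Origin at the centre of its underside.
- beaker: clear glass beaker, 72 mm across, 90 mm tall; loose, to be left alone. Origin at the centre of its underside.
- spatula: narrow steel lab spatula, 167 mm long, 5 mm thick, lying flat; loose, to be left alone. Origin at its underside near the middle.
Things that resemble listed ones, but are neither listed nor needed, are in the scene too. What is meant by the spacer is not orange, and is the smaller of those in its own colour.

How it is judged (in metres and radians):
On the way, in this order (a step that is already met when the one before it is completed fails the run):
1. the spacer collar lies flat in the pocket around the hub and is released (horizontal distance between spacer and pocket below 0.004 m and z of spacer in the frame of pocket below 0.002 m and angle between spacer's own z axis and vertical below 0.06 rad and contact force between the fingers and spacer below 0.1 N), for 0.2 s.
2. the carousel's key is in the hub's slot and the disc is down on the collar (horizontal distance between spacer and pocket below 0.004 m and z of spacer in the frame of pocket below 0.002 m and angle between each of spacer, carousel's own z axis and vertical below 0.06 rad and horizontal distance between carousel and pocket below 0.003 m and z of carousel in the frame of pocket between 0.027 and 0.0325 m), for 0.2 s.
At the end, for the whole second after the job is handed in: Collar flat in the pocket (4 mm of centre, 2 mm of floor); carousel home (axis within 3 mm, origin 27 to 32.5 mm above the pocket floor, tilt under 0.06 rad), pressing on the collar with over 1 N, fingers still on the knob (grasp point within 30 mm, over 2 N) (all of step 2 and contact force between carousel and spacer above 1 N and contact force between the fingers and carousel above 2 N and distance between the grasp point and knob below 0.03 m); the arm keeps its last pose, push and grip.
It fails at once if a bystander is shifted by more than 30 mm (distance of any of reagent, flask, dish, cuvette_box, beaker, spatula from where it was at the start of the episode above 0.03 m).
It also fails if it takes over 59 s, if anything falls off the work surface, if the arm or the gripper's body presses on something with over 40 N, if the wrist force passes 120 N, or if a joint passes its speed limit or range.

### The arm

A 7-joint arm with a two-finger parallel gripper is mounted at the origin on the work surface. World frame = base frame: x ahead of the robot, y to its left, z up, the work surface at z = 0. Lengths are in m, angles in degrees, forces in N, time in s.
With the tool pointing down it reaches from about 0.425 to 0.875 m from the base axis. Payload 4.7 kg.
Tool frame: the origin (TCP) lies on the mounting face of the last link; the fingertips stand 182 mm ahead of it and the grasp point (between the pads) lies env.grip_depth ahead of it (env.grip_depth is the distance from the TCP to the grasp point, in m); x points along the fingers, y is the direction in which the jaws open and shut, and the axes are right-handed (so a half turn about x gives the same grasp; the last joint's range is limited). The gripper opens to 87 mm and grips with 3 to 60 N. Pads are 19 mm wide; open, the fingers measure 117 mm over their backs; the gripper's body (75 mm by 190 mm) begins 51 mm behind the grasp point.
Start: joints at [66.01, 18.392, -4.016, 83.108, 1.295, 78.541, -3.26], TCP at [0.273, -0.59, 0.405] pointing down, gripper open.
Joint ranges: [-163.93, 163.93], [-17.29, 119.83], [-79.2, 71.16], [3.27, 140.29], [-89.18, 269.18], [5.43, 117.66], [-154.24, 154.24]. Speed limits (degrees/s): [147.25, 147.25, 180, 180, 180, 180, 180].

### API

Orientations are given as [roll, pitch, yaw] about the fixed x, y, z axes, in that order (R = Rz(yaw) Ry(pitch) Rx(roll)).
In Python, from cell import sensors, viewer, env gives the robot as it stands.
- The arm moves only by the tool carry_out, never from a script. Its argument "moves" is a list of rows, each a list of 4 numbers: the shift along the world's x, y, z in cm, then the turn about the world's z in rad. In form: [[tx, ty, tz, spin], ...]. A call has 1 to 12 rows; each row shifts and turns the pose as measured when the row begins; what a row does not reach is not made up. A row lasts 1/10 s, in which the tool goes at most 50 mm and 8.59 degrees, less where a joint would pass 70% of its speed; a pose out of reach is approached as far as the arm can. A call with a gripper value outside its range is refused whole. "hand" is the finger opening in cm, from 0 to 8.7, set as the call begins (left out, the last holds). The fingers move at their own pace and stop on an object; "force" is the grip in N (left out, the last holds). Time passes only in rows, so rows that do not move let the fingers close. It gives the time, the measured TCP pose, the force and the opening at its end, in the units of the state.
- sensors.get_obs(): the state, without advancing time (a new reading comes with each control period).
- viewer.read_camera(name): name is "scene" or "top"; returns the picture (420x560x3 uint8, red, green, blue); there is no depth.
- viewer.camera_model(name): a dict with "K" (3x3 intrinsics, pixels), "extrinsics" (4x4, takes a point from world to camera coordinates). Camera axes: x right, y down, z forward; pixel columns grow to the right and rows downward; lengths in m; the calibration is good to about 2 mm. A picture is of the moment at which its call begins. camera_model takes no time and is no camera call.
- env.sign_off(): hands the job in, once; it reports no verdict.
The state is a dict: "time_s": time; "qpos": joint angles; "joint_velocities": joint speeds; "effort": joint torques, N m; "tool_pos": TCP position; "tool_rot": TCP orientation; "force": force on the tool from outside, world axes, zero at the start; "wrist_torque": the same for the moment, N m; "grip_width": finger opening in m.
Only numpy, scipy, OpenCV 4.12 (cv2) and the standard library are available. Lean on these libraries where they do the work, as an engineer would, in place of code of your own. Each camera call takes 0.05 s, during which the arm holds its last target. There are 200 camera calls.

## Working session

There is one attempt and no reset: what is moved stays moved. The work goes in short steps, Python scripts to look and compute and a tool call to move; the robot and the scene stay as the last step left them, time stands still between calls to the robot, and variables do not carry over. Pictures are saved under pics/ and viewed, about 8 in all and at most 12, crops included, and the job is handed in when it is done.

Besides the shell and the picture viewer there is one more tool, called after "Request:" by a JSON object that holds its "method" and its "body". carry_out: Moves the arm, as the interface text tells. Its arguments: {"type":"object","properties":{"moves":{"type":"array"},"hand":{"type":"number"},"force":{"type":"number"}},"required":["moves"]}

```bash
mkdir -p pics; cat > h.py <<'E'
import numpy as np, cv2
from cell import sensors, viewer, env
def snap(cam,name,crop=None,scale=1):
    im=viewer.read_camera(cam)[:,:,::-1].copy(); cv2.imwrite(f'pics/{name}_full.png',im)
    if crop: x0,y0,x1,y1=crop; im=im[y0:y1,x0:x1]
    if scale!=1: im=cv2.resize(im,None,fx=scale,fy=scale,interpolation=cv2.INTER_CUBIC)
    cv2.imwrite(f'pics/{name}.png',im)
def px2w(cam,u,v,z):
    m=viewer.camera_model(cam);K=np.array(m['K']);E=np.array(m['extrinsics'])
    R,t=E[:3,:3],E[:3,3]; d=R.T@np.linalg.inv(K)@np.array([u,v,1.]); c=-R.T@t
    return c+d*(z-c[2])/d[2]
def w2px(cam,p):
    m=viewer.camera_model(cam);K=np.array(m['K']);E=np.array(m['extrinsics'])
    q=K@(E[:3,:3]@np.array(p)+E[:3,3]); return q[:2]/q[2]
E
python3 - <<'E'
from h import *
o=sensors.get_obs(); print({k:np.round(o[k],3) for k in o}, env.grip_depth)
for c in('scene','top'):
    m=viewer.camera_model(c);print(c,np.round(m['K'],1).tolist(),np.round(m['extrinsics'],3).tolist())
snap('top','t0',scale=1.4); snap('scene','s0',scale=1.4)
E
```

```text
{'time_s': np.float64(0.0), 'qpos': array([66.012, 18.439, -4.015, 83.175,  1.296, 78.541, -3.261]), 'joint_velocities': array([ 0.097, -0.059, -0.017, -0.008, -0.153,  0.132, -0.003]), 'effort': array([ 0.0000e+00, -4.9128e+01, -4.0400e-01, -3.1253e+01, -6.4000e-02,
        4.4000e-02,  0.0000e+00]), 'tool_pos': array([ 0.272, -0.59 ,  0.404]), 'tool_rot': array([-86.521,  89.89 , 118.275]), 'force': array([0.639, 0.045, 0.379]), 'wrist_torque': array([ 0.018,  0.1  , -0.016]), 'grip_width': np.float64(0.087)} 0.1635
scene [[441.2, 0.0, 281.3], [0.0, 441.2, 213.3], [0.0, 0.0, 1.0]] [[-0.173, 0.985, -0.006, 0.071], [0.738, 0.126, -0.663, -0.398], [-0.652, -0.119, -0.749, 1.265], [0.0, 0.0, 0.0, 1.0]]
top [[399.3, 0.0, 277.8], [0.0, 399.3, 211.0], [0.0, 0.0, 1.0]] [[-0.101, -0.995, 0.001, 0.052], [-0.972, 0.098, -0.215, 0.565], [0.214, -0.023, -0.977, 0.782], [0.0, 0.0, 0.0, 1.0]]
```

View pics/t0.png

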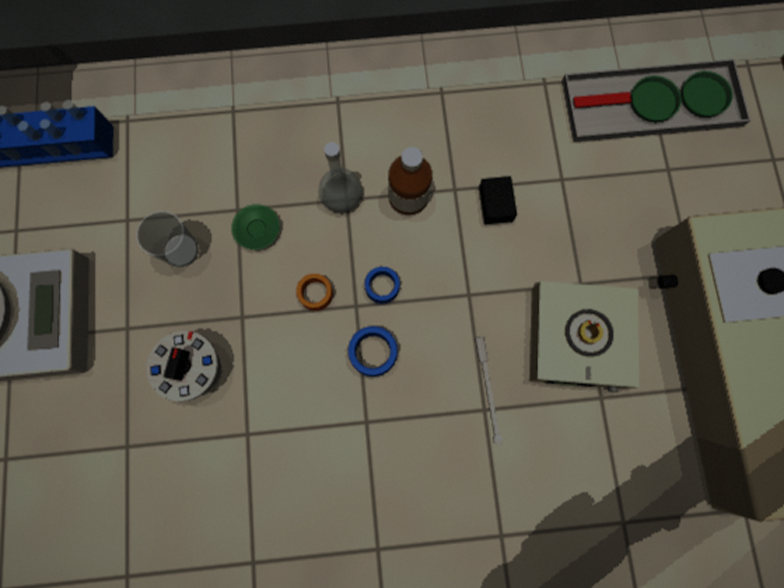

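View pics/s0.png

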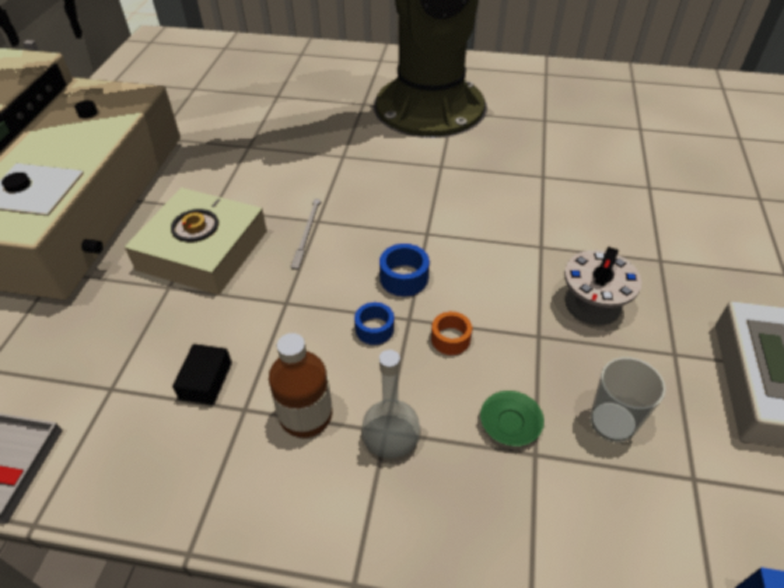

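The spacer is the small blue ring at about (382,284) in the top view and (375,323) in the scene view. The carousel is at about (183,366) and the pocket at about (589,333). Next I'll enlarge them.

```bash
python3 - <<'E'
from h import *
t=cv2.imread('pics/t0_full.png'); s=cv2.imread('pics/s0_full.png')
def c(im,x0,y0,w=65,h=65,k=6): return cv2.resize(im[y0:y0+h,x0:x0+w],None,fx=k,fy=k,interpolation=cv2.INTER_CUBIC)
# tops: carousel origin crop, drive ; scene: carousel, drive
m=np.hstack([c(t,100,230,65,65,4),c(t,388,205,65,65,4),c(t,240,170,65,65,4)])
n=np.hstack([c(s,398,170,65,65,4),c(s,106,127,65,65,4),c(s,240,203,65,65,4)])
cv2.imwrite('pics/m1.png',np.clip(np.vstack([m,n])*1.3,0,255).astype('uint8'))
for cam,pts in {'top':[('spacer top',382,284,.03),('pocket rim',589,332,.057),('disc',183,366,.06),('knobtop',178,363,.096)],'scene':[('spacer top',375,318,.03),('rim',194.5,224,.057),('disc',602,277,.06)]}.items():
    for n_,u,v,z in pts: print(cam,n_,np.round(px2w(cam,u/1.4,v/1.4,z),4))
# blue masks
for cam,im in (('top',t),('scene',s)):
    h=cv2.cvtColor(im,cv2.COLOR_BGR2HSV); mk=cv2.inRange(h,(105,140,40),(125,255,255))
    n,l,st,ce=cv2.connectedComponentsWithStats(mk)
    for i in range(1,n):
        if st[i,4]>100: print(cam,st[i],ce[i].round(1))
E
```

```text
top spacer top [0.5941 0.0034 0.03  ]
top pocket rim [ 0.4829 -0.2973  0.057 ]
top disc [0.4928 0.3071 0.06  ]
top knobtop [0.4931 0.3012 0.096 ]
scene spacer top [0.6003 0.0072 0.03  ]
scene rim [ 0.486  -0.2947  0.057 ]
scene disc [0.4988 0.3094 0.06  ]
top [   0   76   68   30 1415] [34.1 91.1]
top [  0 108  77  11 357] [ 37.7 112.9]
top [261 191  24  24 234] [272.5 202.5]
top [249 233  35  36 476] [266.1 250.3]
scene [272 175  34  36 943] [288.2 192.2]
scene [254 216  27  29 534] [266.9 230.2]
scene [542 406  18  14 219] [550.7 412.8]
```

View pics/m1.png

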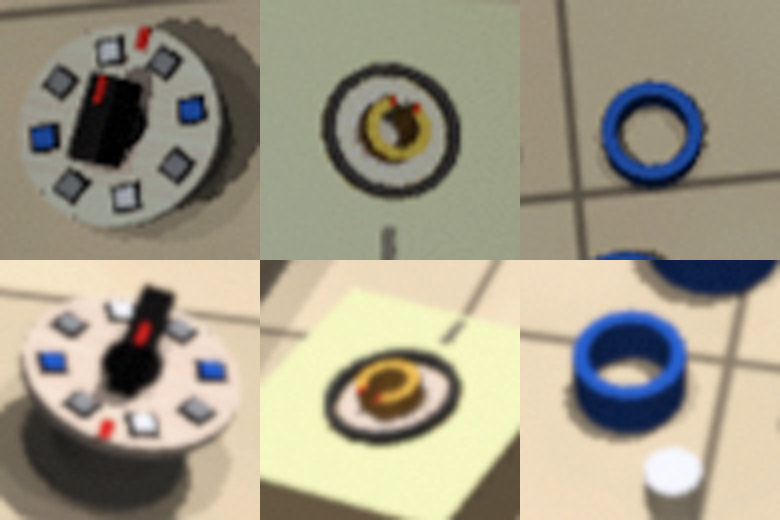

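```bash
python3 - <<'E'
from h import *
def f(cam,x0,y0,u,v,z): return px2w(cam,x0+(u+.5)/4-.5,y0+(v+.5)/4-.5,z)
T=lambda *a:f('top',*a); S=lambda *a:f('scene',*a)
P=lambda n,p:print(n,np.round(p*1000,1))
P('sp top',T(240,170,132.5,133,.03)); P('sp scene',S(240,203,110,355-260-0,.03))
P('rim top',T(388,205,131.5,130.5,.0555)); P('rim scene',S(106,127,133,136,.055))
a=T(388,205,397-260,129,.064);P('hub top',a)
for u,v in((391,100),(417,107)): P('mark',T(388,205,u-260,v,.064))
hs=S(106,127,392-260,382-260,.064);P('hub scene',hs)
for u,v in((363,388),(377,400)): P('mark s',S(106,127,u-260,v-260,.064))
P('disc top',T(100,230,121,126,.06)); P('rimmark',T(100,230,143,38,.06));P('disc sc',S(398,170,131,371-260,.06)); P('rimmark s',S(398,170,107,430-260,.06))
for u,v in((92,72),(112,78),(70,158),(92,165),(99,90)): P('knob',T(100,230,u,v,.096))
E
```

```text
sp top [594.1   3.6  30. ]
sp scene [598.6   5.4  30. ]
rim top [ 482.9 -297.4   55.5]
rim scene [ 485.9 -295.4   55. ]
hub top [ 482.4 -297.2   64. ]
mark [ 497.8 -296.8   64. ]
mark [ 492.8 -309.6   64. ]
hub scene [ 484.7 -294.1   64. ]
mark s [ 491.8 -307.4   64. ]
mark s [ 499.5 -296.4   64. ]
disc top [493.6 308.8  60. ]
rimmark [538.3 296.4  60. ]
disc sc [497.3 310.2  60. ]
rimmark s [538.5 297.2  60. ]
knob [517.2 309.7  96. ]
knob [513.2 299.9  96. ]
knob [475.8 321.2  96. ]
knob [471.3 310.5  96. ]
knob [507.9 306.4  96. ]
```

```bash
python3 - <<'E'
from h import *
from scipy.spatial.transform import Rotation as R
o=sensors.get_obs(); print(R.from_euler('xyz',o['tool_rot'],degrees=True).as_matrix().round(3))
for n,cam,u,v,z in (('reagent','scene',303,418,0),('reagentcap','top',413,158,.15),('reagentcap','scene',292,344,.15),('flasktop','scene',390,360,.168),('flasktop','top',332,150,.168),('flask','top',341,192,0.02),('orange','top',315,291,.03),('bigblue','top',373,350,.03),('bigblue','scene',405,258,.04),('beakertop','top',162,234,.09),('cabknob','top',653,283,.03),('cabknob','scene',92,246,.03),('cab top corner','scene',72,290,.05),('cabcorner','scene',180,138,.1),('cabbase','scene',60,295,0),('cabtop','scene',40,245,.1)):
    print(n,cam,np.round(px2w(cam,u/1.4,v/1.4,z),3))
E
```

```text
[[-0.001  0.419 -0.908]
 [ 0.002 -0.908 -0.419]
 [-1.    -0.002  0.   ]]
reagent scene [ 0.753 -0.057  0.   ]
reagentcap top [ 0.744 -0.057  0.15 ]
reagentcap scene [ 0.749 -0.052  0.15 ]
flasktop scene [0.764 0.059 0.168]
flasktop top [0.759 0.056 0.168]
flask top [0.759 0.055 0.02 ]
orange top [0.593 0.109 0.03 ]
bigblue top [0.492 0.027 0.03 ]
bigblue scene [0.488 0.031 0.04 ]
beakertop top [0.689 0.323 0.09 ]
cabknob top [ 0.553 -0.422  0.03 ]
cabknob scene [ 0.533 -0.449  0.03 ]
cab top corner scene [ 0.638 -0.415  0.05 ]
cabcorner scene [ 0.333 -0.371  0.1  ]
cabbase scene [ 0.612 -0.471  0.   ]
cabtop scene [ 0.607 -0.459  0.1  ]
```

Request:
{"method": "carry_out", "body": {"moves": [[2.4, 4.4, 0, 0], [2.4, 4.4, 0, 0], [2.4, 4.4, 0, 0], [2.4, 4.4, 0, 0], [2.4, 4.4, 0, 0], [2.4, 4.4, 0, 0], [2.4, 4.4, 0, 0], [2.4, 4.4, 0, 0], [2.4, 4.4, 0, 0], [2.4, 4.4, 0, 0]], "hand": 8.0, "force": 15}}

```text
time_s: 1.1
tool_pos: [0.5031, -0.1515, 0.3981]
tool_rot: [-36.2, 89.5, 167.5]
force: [0.4, -0.2, -0.4]
grip_width: 0.0797
```

Request:
{"method": "carry_out", "body": {"moves": [[2.3, 3.9, -2, 0], [2.3, 3.9, -2, 0], [2.3, 3.9, -2, 0], [2.3, 3.9, -3, 0], [0, 0, -4, 0], [0, 0, -1.5, 0], [0, 0, 0, 0], [0, 0, 0, 0]]}}

```text
time_s: 1.9
tool_pos: [0.5939, 0.0145, 0.2522]
tool_rot: [-64.9, 89.4, 139.6]
force: [-0.2, 0.2, 1.2]
grip_width: 0.0798
```

```bash
python3 - <<'E'
from h import *
o=sensors.get_obs();print(o['tool_pos'],o['tool_rot'],o['force'])
snap('top','t1'); snap('scene','s1')
def c(im,x0,y0,w=100,h=100,k=4): return cv2.resize(im[y0:y0+h,x0:x0+w],None,fx=k,fy=k,interpolation=cv2.INTER_CUBIC)
cv2.imwrite('pics/m2.png',np.hstack([c(cv2.imread('pics/t1_full.png'),220,150),c(cv2.imread('pics/s1_full.png'),220,175)]))
E
```

```text
[0.59387156 0.01452224 0.25222011] [-64.92379541  89.44569797 139.63974274] [-0.17431257  0.24439415  1.21645763]
```

View pics/m2.png

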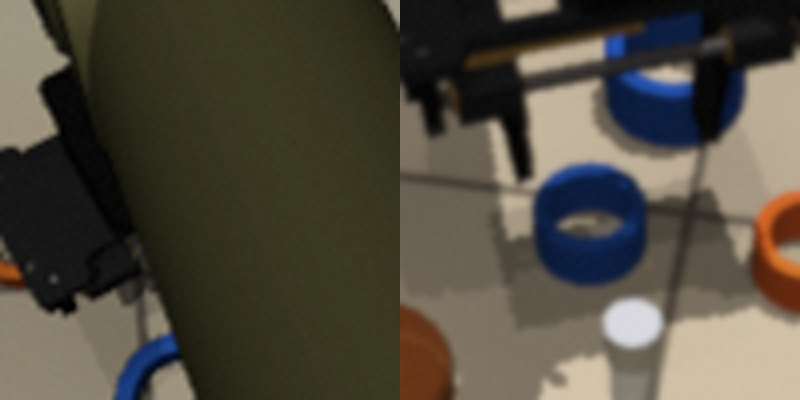

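The scene view shows the fingertips at about (523,178) and (707,135), with the collar top between them. I can use the fingertips to check the scene camera's bias against the arm.

```bash
python3 - <<'E'
from h import *
for u,v in((523,178),(707,137)): print(px2w('scene',220+(u-400)/4,175+v/4,.0702))
print(px2w('scene',220+190/4,175+197/4,.03), w2px('scene',[.5939,.0145,.0702]))
for p in([.5939+.4*.419,0,0],):pass
E
```

```text
[ 0.62023309 -0.01975026  0.0702    ]
[0.58096729 0.05970624 0.0702    ]
[0.59324451 0.00507828 0.03      ] [271.75324399 211.29780712]
```

Request:
{"method": "carry_out", "body": {"moves": [[0.1, -1.0, 0, 0], [0, 0, 0, 0], [0, 0, -2.5, 0], [0, 0, -2, 0], [0, 0, 0, 0]]}}

```text
time_s: 2.5
tool_pos: [0.5978, -0.0007, 0.2137]
tool_rot: [177.9, 89.6, 22.0]
force: [-0.7, -0.6, -0.4]
grip_width: 0.0801
```

Request:
{"method": "carry_out", "body": {"moves": [[-0.25, 0.45, -1.2, 0], [0, 0, -0.9, 0], [0, 0, 0, 0]]}}

```text
time_s: 2.8
tool_pos: [0.596, 0.0034, 0.1939]
tool_rot: [167.6, 89.4, 11.7]
force: [-0.9, 0.1, 0.2]
grip_width: 0.08
```

Request:
{"method": "carry_out", "body": {"moves": [[0, 0, -0.25, 0], [0, 0, 0, 0], [0, 0, 0, 0], [0, 0, 0, 0], [0, 0, 0, 0], [0, 0, 0, 0]], "hand": 5.0, "force": 15}}

```text
time_s: 3.4
tool_pos: [0.5967, 0.0037, 0.1927]
tool_rot: [164.9, 89.3, 9.0]
force: [-0.9, -0.7, -1.1]
grip_width: 0.0562
```

Request:
{"method": "carry_out", "body": {"moves": [[0, 0, 4, 0], [0, 0, 4, 0], [-1.4, -3.7, 0.5, 0], [-1.4, -3.7, 0.5, 0], [-1.4, -3.7, 0, 0], [-1.4, -3.7, 0, 0], [-1.4, -3.7, 0, 0], [-1.4, -3.7, 0, 0], [-1.4, -3.7, 0, 0], [-1.0, -2.7, 0, 0], [0, 0, 0, 0], [0, 0, 0, 0]]}}

```text
time_s: 4.6
tool_pos: [0.4803, -0.2901, 0.2863]
tool_rot: [165.0, 89.3, 9.3]
force: [1.1, 0.6, -1.2]
grip_width: 0.056
```

```bash
python3 - <<'E'
from h import *
o=sensors.get_obs();print(o['tool_pos'],o['tool_rot'],o['force'],o['grip_width'])
snap('top','t2'); snap('scene','s2')
def c(im,x0,y0,w=100,h=100,k=4): return cv2.resize(im[y0:y0+h,x0:x0+w],None,fx=k,fy=k,interpolation=cv2.INTER_CUBIC)
cv2.imwrite('pics/m3.png',np.hstack([c(cv2.imread('pics/t2_full.png'),370,175),c(cv2.imread('pics/s2_full.png'),90,100)]))
E
```

```text
[ 0.48026254 -0.29013124  0.28630322] [165.00821705  89.26595216   9.34619358] [ 1.10593381  0.63053771 -1.16440174] 0.0559927634276604
```

View pics/m3.png

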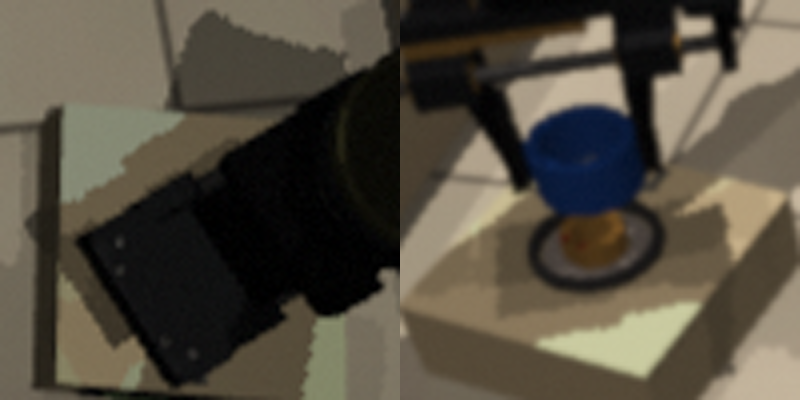

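The scene view shows the collar top centred at about (583,143) and the rim at (596,245).

```bash
python3 - <<'E'
from h import *
im=cv2.imread('pics/s2_full.png');h=cv2.cvtColor(im,cv2.COLOR_BGR2HSV)
mk=cv2.inRange(h,(105,120,30),(125,255,255)); mk[:100]=0;mk[165:]=0;mk[:,:110]=0;mk[:,160:]=0
ys,xs=np.nonzero(mk);print('blue bbox',xs.min(),xs.max(),ys.min(),ys.max())
# model outline of collar: predict bbox of outer cylinder, fit x,y
from scipy.optimize import least_squares
a=np.linspace(0,2*np.pi,90)
def bb(p,z0,z1,r):
    q=np.array([w2px('scene',[p[0]+r*np.cos(t),p[1]+r*np.sin(t),z]) for t in a for z in(z0,z1)])
    return np.array([q[:,0].min(),q[:,0].max(),q[:,1].min(),q[:,1].max()])
zb=.2863-.1927
t=np.array([xs.min()-.5,xs.max()+.5,ys.min()-.5,ys.max()+.5])
r=least_squares(lambda p:bb(p,zb,zb+.03,.028)-t,[.48,-.29]);print('collar',r.x,r.fun)
t=np.array([90+(527-400)/4,90+(665-400)/4,100+200/4,100+290/4])-.4
r=least_squares(lambda p:bb(p,.05,.057,.036)-t,[.48,-.29]);print('rim',r.x,r.fun)
# initial spacer
for cam in['scene']:
    t=np.array([253.5,280.5,215.5,244.5]);r=least_squares(lambda p:bb(p,0,.03,.028)-t,[.59,0]);print('spacer0',r.x,r.fun)
E
```

```text
blue bbox 120 150 127 153
collar [ 0.48160217 -0.29088416] [-0.31891787  0.32889914 -1.03912773  0.93173091]Traceback (most recent call last):
  File "<stdin>", line 15, in <module>
    return func(*args, **kwargs)
    result = trf(vector_fun.fun, vector_fun.jac, x0, f0, J0, lb, ub, ftol, xtol,
                 gtol, max_nfev, x_scale, loss_function, tr_solver,
                 tr_options.copy(), verbose, callback=callback_wrapped)
    return trf_no_bounds(
        fun, jac, x0, f0, J0, ftol, xtol, gtol, max_nfev, x_scale,
        loss_function, tr_solver, tr_options, verbose, callback=callback)
    J = jac(x)
    self._update_jac()
    ~~~~~~~~~~~~~~~~^^
    self.J = self.jac_wrapped(xp_copy(self.x), f0=self.f)
             ~~~~~~~~~~~~~~~~^^^^^^^^^^^^^^^^^^^^^^^^^^^^
    J, dct = approx_derivative(
             ~~~~~~~~~~~~~~~~~^
        self.fun,
        ^^^^^^^^^
    ...<2 lines>...
        **self.finite_diff_options,
        ^^^^^^^^^^^^^^^^^^^^^^^^^^^
    )
    ^
    J, _nfev = _dense_difference(fun_wrapped, x0, f0, h,
               ~~~~~~~~~~~~~~~~~^^^^^^^^^^^^^^^^^^^^^^^^
                             use_one_sided, method,
                             ^^^^^^^^^^^^^^^^^^^^^^
                             mf)
                             ^^^
    df = [f_eval - f0 for f_eval in f_evals]
                                    ^^^^^^^
    f = np.atleast_1d(self.fun(x, *self.args, **self.kwargs))
                      ~~~~~~~~^^^^^^^^^^^^^^^^^^^^^^^^^^^^^^
    return np.atleast_1d(self.fun(x))
                         ~~~~~~~~^^^
    return self.f(x, *self.args, **self.kwargs)
           ~~~~~~^^^^^^^^^^^^^^^^^^^^^^^^^^^^^^
  File "<stdin>", line 15, in <lambda>
  File "<stdin>", line 9, in bb
  File "h.py", line 13, in w2px
    m=viewer.camera_model(cam);K=np.array(m['K']);E=np.array(m['extrinsics'])
ValueError: time passes only in moves, steps and waits
```

```bash
cat >> h.py <<'E'
import functools
CM=functools.cache(lambda c:{k:np.array(v) for k,v in viewer.camera_model(c).items() if k in('K','extrinsics')})
def w2px(cam,p):
    m=CM(cam);q=m['K']@(m['extrinsics'][:3,:3]@np.array(p)+m['extrinsics'][:3,3]); return q[:2]/q[2]
from scipy.optimize import least_squares
def fit(cam,t,z0,z1,r,p0):
    a=np.linspace(0,2*np.pi,90)
    def bb(p):
        q=np.array([w2px(cam,[p[0]+r*np.cos(s),p[1]+r*np.sin(s),z]) for s in a for z in(z0,z1)])
        return np.array([q[:,0].min(),q[:,0].max(),q[:,1].min(),q[:,1].max()])
    s=least_squares(lambda p:bb(p)-t,p0); return s.x.round(4),s.fun.round(2)
E
python3 - <<'E'
from h import *
t=np.array([90+(527-400)/4,90+(665-400)/4,100+200/4,100+290/4])-.4
print('rim s2',fit('scene',t,.05,.057,.036,[.48,-.29]))
t=np.array([106+(325-260)/4,106+(462-260)/4,127+(347-260)/4,127+(446-260)/4])-.4
print('rim s0',fit('scene',t,.05,.057,.036,[.48,-.29]))
t=np.array([388+62/4,388+201/4,205+62/4,205+199/4])-.4
print('rim t0',fit('top',t,.05,.057,.036,[.48,-.29]))
print('sp s0',fit('scene',np.array([253.5,280.5,215.5,244.5]),0,.03,.028,[.59,0]))
print('sp t0',fit('top',np.array([260.5,284.5,190.5,214.5]),0,.03,.028,[.59,0]))
E
```

```text
rim s2 (array([ 0.484 , -0.2968]), array([-0.32,  0.33, -1.32,  1.17]))
rim s0 (array([ 0.4836, -0.2961]), array([-0.44,  0.45, -0.14,  0.09]))
rim t0 (array([ 0.4834, -0.298 ]), array([-0.36,  0.36, -0.08,  0.07]))
sp s0 (array([0.5949, 0.0044]), array([-1.  ,  1.02, -1.48,  1.31]))
sp t0 (array([0.5984, 0.0037]), array([-0.69,  0.69, -1.71,  1.71]))
```

Request:
{"method": "carry_out", "body": {"moves": [[0.26, -0.6, 0, 0], [0, 0, 0, 0], [0, 0, -1.2, 0], [0, 0, -1, 0], [0, 0, 0, 0]]}}

```text
time_s: 5.2
tool_pos: [0.4857, -0.2913, 0.2622]
tool_rot: [169.8, 89.2, 14.7]
force: [-0.0, 0.2, -0.2]
grip_width: 0.0562
```

```bash
cat >> h.py <<'E'
def blue(cam,roi):
    im=viewer.read_camera(cam)[:,:,::-1];x0,y0,x1,y1=roi
    h=cv2.cvtColor(im[y0:y1,x0:x1].copy(),cv2.COLOR_BGR2HSV);mk=cv2.inRange(h,(105,120,30),(125,255,255))
    n,l,st,ce=cv2.connectedComponentsWithStats(mk);i=1+np.argmax(st[1:,4]);x,y,w,hh,_=st[i]
    return np.array([x0+x-.5,x0+x+w-.5,y0+y-.5,y0+y+hh-.5])
E
python3 - <<'E'
from h import *
P=[]
for i in range(4):
    t=blue('scene',(100,100,175,175)); p=sensors.get_obs()['tool_pos'];P.append(p);print(p.round(4))
m=np.mean(P,0);zb=m[2]-.1927;print(m,t,fit('scene',t,zb,zb+.03,.028,[.48,-.29]))
E
```

```text
[ 0.4858 -0.2914  0.2628]
[ 0.486  -0.2917  0.2635]
[ 0.4862 -0.292   0.2641]
[ 0.4863 -0.2921  0.2644]
[ 0.48606753 -0.2918146   0.26368998] [120.5 151.5 137.5 163.5] (array([ 0.4882, -0.2921]), array([-0.09,  0.09, -1.43,  1.31]))
```

Request:
{"method": "carry_out", "body": {"moves": [[-0.3, -0.35, 0, 0], [0, 0, 0, 0], [0, 0, 0, 0]]}}

```text
time_s: 5.7
tool_pos: [0.4832, -0.2964, 0.2654]
tool_rot: [155.5, 89.0, 0.4]
force: [-0.2, 0.5, -1.1]
grip_width: 0.0563
```

Request:
{"method": "carry_out", "body": {"moves": [[0, 0, -0.8, 0], [0, 0, -0.3, 0], [0, 0, 0, 0]]}}

```text
time_s: 6.0
tool_pos: [0.4831, -0.2967, 0.2538]
tool_rot: [153.9, 89.0, -1.3]
force: [0.0, 0.1, -0.9]
grip_width: 0.0562
```

Request:
{"method": "carry_out", "body": {"moves": [[0, 0, -0.4, 0], [0, 0, -0.3, 0], [0, 0, 0, 0], [0, 0, -0.3, 0], [0, 0, 0, 0]]}}

```text
time_s: 6.5
tool_pos: [0.4833, -0.2965, 0.2428]
tool_rot: [154.8, 89.0, -0.4]
force: [1.3, 0.6, -0.9]
grip_width: 0.0561
```

Request:
{"method": "carry_out", "body": {"moves": [[0, 0, -0.2, 0], [0, 0, 0, 0]]}}

```text
time_s: 6.7
tool_pos: [0.4838, -0.2966, 0.2429]
tool_rot: [152.1, 88.9, -3.1]
force: [-0.9, -0.3, -1.7]
grip_width: 0.056
```

Request:
{"method": "carry_out", "body": {"moves": [[0, 0, 0, 0], [0, 0, 0, 0], [0, 0, 0, 0], [0, 0, 0, 0], [0, 0, 0, 0]], "hand": 8.0}}

```text
time_s: 7.2
tool_pos: [0.484, -0.2967, 0.2431]
tool_rot: [150.2, 88.9, -5.0]
force: [-0.4, -0.5, 0.4]
grip_width: 0.079
```

```bash
python3 - <<'E'
from h import *
o=sensors.get_obs();print(o['tool_pos'],o['grip_width'],o['force'])
t=blue('scene',(100,100,175,190));print(t,fit('scene',t,.05,.08,.028,[.48,-.29]))
E
```

```text
[ 0.48397555 -0.29672497  0.24306551] 0.07899921287660636 [-0.43114557 -0.52311297  0.38412366]
[122.5 151.5 144.5 169.5] (array([ 0.4852, -0.2967]), array([-0.75,  0.78, -1.73,  1.55]))
```

Request:
{"method": "carry_out", "body": {"moves": [[0, 0, 3, 0], [0, 0, 4, 0], [0, 3, 1, -0.1], [0.1, 4.6, 0, -0.12], [0.1, 4.6, 0, -0.12], [0.1, 4.6, 0, -0.12], [0.1, 4.6, 0, -0.12], [0.1, 4.6, 0, -0.12], [0.1, 4.6, 0, 0], [0.1, 4.6, 0, 0], [0.1, 4.6, 0, 0], [0.1, 4.6, 0, 0]]}}

```text
time_s: 8.45
tool_pos: [0.4886, 0.1542, 0.3273]
tool_rot: [158.3, 88.4, -39.7]
force: [1.1, -0.8, -0.1]
grip_width: 0.0802
```

```bash
cat >> h.py <<'E'
from scipy.spatial.transform import Rotation as Rot
def st():
    o=sensors.get_obs();M=Rot.from_euler('xyz',o['tool_rot'],degrees=True).as_matrix()
    print('pos',(o['tool_pos']*1000).round(1),'jaw',np.degrees(np.arctan2(M[1,1],M[0,1])).round(2)%180,'tilt xy',M[:2,0].round(4),'F',o['force'].round(1),'Mz',o['wrist_torque'].round(2),'w',o['grip_width'].round(4),o['time_s']);return o
E
python3 - <<'E'
from h import *
st(); t=blue('scene',(100,100,175,190));print(t,fit('scene',t,.05,.08,.028,[.48,-.29])); st()
E
```

```text
Traceback (most recent call last):
  File "h.py", line 34, in st
    print('pos',(o['tool_pos']*1000).round(1),'jaw',np.degrees(np.arctan2(M[1,1],M[0,1])).round(2)%180,'tilt xy',M[:2,0].round(4),'F',o['force'].round(1),'Mz',o['wrist_torque'].round(2),'w',o['grip_width'].round(4),o['time_s']);return o
                                                                                                                                                                                              ^^^^^^^^^^^^^^^^^^^^^
AttributeError: 'float' object has no attribute 'round'
```

```bash
sed -i "s/o\['grip_width'\].round(4)/round(float(o['grip_width']),4)/" h.py
python3 - <<'E'
from h import *
st(); t=blue('scene',(100,100,175,190));print(t,fit('scene',t,.05,.08,.028,[.48,-.29])); o=st();print(o['qpos'])
snap('scene','s3');snap('top','t3')
def c(im,x0,y0,w,h,k=4): return cv2.resize(im[y0:y0+h,x0:x0+w],None,fx=k,fy=k,interpolation=cv2.INTER_CUBIC)
cv2.imwrite('pics/m4.png',np.hstack([c(cv2.imread('pics/s3_full.png'),95,115,90,90),c(cv2.imread('pics/t3_full.png'),388,195,90,90)]))
E
```

```text
pos [488.6 154.2 327.3] jaw 72.06 tilt xy [ 0.0217 -0.018 ] F [ 1.1 -0.8 -0.1] Mz [ 0.11 -0.06 -0.01] w 0.0802 8.45
[123.5 151.5 143.5 168.5] (array([ 0.4819, -0.2968]), array([-1.2 ,  1.24, -1.7 ,  1.49]))
pos [487.2 163.3 328. ] jaw 72.66 tilt xy [ 0.023  -0.0104] F [-0.4  6.8  0.3] Mz [0.61 0.13 0.06] w 0.0799 8.5
[  17.80457601    7.52536905  -42.10353917  107.18462951    6.67819724
   66.39216347 -133.97736783]
```

View pics/m4.png

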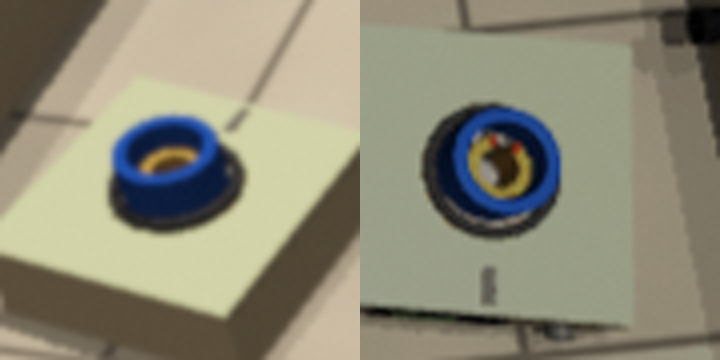

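```bash
python3 - <<'E'
from h import *
from h import cv2
img=[]
for cam,f,x0,y0 in(('scene','s3',95,115),('top','t3',388,195)):
    im=cv2.imread(f'pics/{f}_full.png')[y0:y0+90,x0:x0+90];im=cv2.resize(im,None,fx=4,fy=4,interpolation=cv2.INTER_CUBIC)
    for r,z,col in((.028,.08,(0,0,255)),(.020,.08,(0,0,255)),(.036,.057,(0,255,255)),(.0175,.064,(255,255,255))):
        q=np.array([w2px(cam,[.484+r*np.cos(a),-.2968+r*np.sin(a),z]) for a in np.linspace(0,6.3,60)])
        cv2.polylines(im,[np.int32((q-[x0,y0]+.5)*4)],True,col,1)
    img.append(im)
cv2.imwrite('pics/m5.png',np.hstack(img)); st()
E
```

```text
pos [488.1 156.3 327.3] jaw 72.52 tilt xy [ 0.021  -0.0158] F [ 0.5 -1.1  0.4] Mz [0.03 0.06 0.  ] w 0.0804 8.6
```

View pics/m5.png

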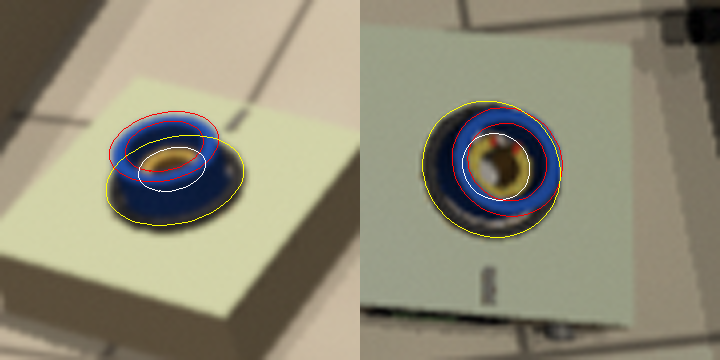

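Request:
{"method": "carry_out", "body": {"moves": [[0, 0, 0, 0.14], [0, 0, 0, 0.14], [0, 0, 0, 0.14], [0, 0, 0, 0.14], [0, 0, 0, 0.14], [0, 0, 0, 0.14], [0, 0, 0, 0.14], [0, 0, 0, 0.14], [0, 0, 0, 0.14], [0, 0, 0, 0.14]]}}

```text
time_s: 9.6
tool_pos: [0.49, 0.1415, 0.3253]
tool_rot: [139.8, 88.6, 24.8]
force: [-0.1, -0.4, 0.1]
grip_width: 0.0801
```

The collar sits flat and centred: the predicted outlines match it in both views. I'm finishing the half turn on the way to the carousel.

Request:
{"method": "carry_out", "body": {"moves": [[0, 1.4, 0, 0.145], [0, 1.4, 0, 0.145], [0, 1.4, 0, 0.145], [0, 1.4, 0, 0.145], [0, 1.4, 0, 0.145], [0, 1.4, 0, 0.145], [0, 1.4, 0, 0.145], [0, 1.4, 0, 0.145], [0, 1.4, 0, 0.145], [0, 1.4, 0, 0.145], [0, 1.4, 0, 0.145], [0, 1, 0, 0.145]]}}

```text
time_s: 10.8
tool_pos: [0.497, 0.2871, 0.3215]
tool_rot: [123.4, 89.5, 110.3]
force: [-0.1, -0.0, -1.0]
grip_width: 0.08
```

```bash
python3 -c "
from h import *
print(st()['qpos'])"
```

```text
pos [497.  287.1 321.5] jaw 76.85 tilt xy [-0.003   0.0082] F [-0.1 -0.  -1. ] Mz [ 0.06 -0.14  0.03] w 0.08 10.8
[ 19.35832033  24.41542982 -63.71092982  98.70789983  22.55770873
  71.1621914   27.1257181 ]
```

Request:
{"method": "carry_out", "body": {"moves": [[0, 1.2, -0.5, -0.02], [0, 0.8, -1, -0.02], [0, 0, -1.5, 0], [0, 0, 0, 0], [0, 0, 0, 0]]}}

```text
time_s: 11.3
tool_pos: [0.5002, 0.3015, 0.2877]
tool_rot: [159.6, 89.7, 143.9]
force: [0.0, 0.1, -0.4]
grip_width: 0.0801
```

```bash
python3 - <<'E'
from h import *
print(st()['qpos'])
snap('scene','s4')
im=cv2.imread('pics/s4_full.png');cv2.imwrite('pics/m6.png',cv2.resize(im[130:250,370:500],None,fx=4,fy=4,interpolation=cv2.INTER_CUBIC))
o=st()
p=o['tool_pos'];d=np.array([.2675,.9636,0])*.0425
for q in(p-[0,0,.182],p-[0,0,.182]+d,p-[0,0,.182]-d): print('tip px in crop',(w2px('scene',q)-[370,130])*4)
for n,q in(('knobtop',[.4955,.3095,.096]),):print(n,(w2px('scene',q)-[370,130])*4)
E
```

```text
pos [500.2 301.5 287.7] jaw 74.29 tilt xy [-0.0045  0.0033] F [ 0.   0.1 -0.4] Mz [ 0.16 -0.15  0.04] w 0.0801 11.3
[ 15.21364853  27.43291607 -60.94009428  99.21147882  25.26325
  68.72462774  21.81168482]
pos [500.3 301.2 287.5] jaw 74.27 tilt xy [-0.0048  0.0027] F [ 0.2 -0.4 -0.7] Mz [ 0.02 -0.18  0.04] w 0.0798 11.35
tip px in crop [246.14177191 204.38175671]
tip px in crop [338.65769996 231.91062504]
tip px in crop [156.34582807 177.66224185]
knobtop [258.68350439 213.9511183 ]
```

View pics/m6.png

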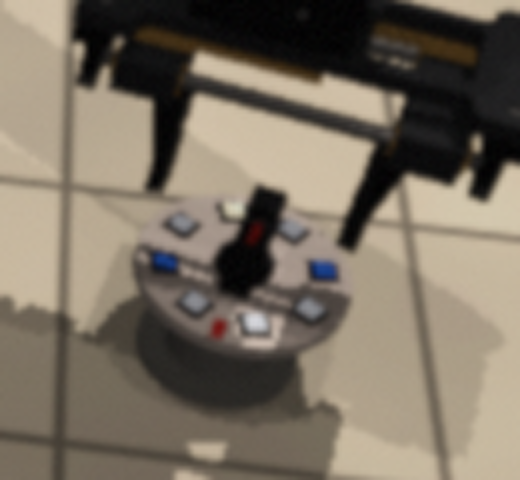

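The knob's top face is centred at about (260,214), and my estimate predicted (259,214), so the estimate holds. I need to move (-5, +8) mm and go down.

Request:
{"method": "carry_out", "body": {"moves": [[-0.4, 0.7, -0.5, 0], [0, 0, 0, 0], [0, 0, 0, 0]], "hand": 7.0}}

```text
time_s: 11.65
tool_pos: [0.4966, 0.3078, 0.283]
tool_rot: [159.1, 89.8, 143.2]
force: [-0.1, 0.0, 0.3]
grip_width: 0.0711
```

Request:
{"method": "carry_out", "body": {"moves": [[-0.1, 0.15, -1, 0], [0, 0, -1, 0], [0, 0, -0.8, 0], [0, 0, -0.3, 0], [0, 0, 0, 0]]}}

```text
time_s: 12.15
tool_pos: [0.4952, 0.3093, 0.249]
tool_rot: [165.6, 89.8, 149.8]
force: [-0.7, 0.4, 0.7]
grip_width: 0.0701
```

```bash
python3 -c "
from h import *
print(st()['qpos'])"
```

```text
pos [495.2 309.3 249. ] jaw 74.21 tilt xy [-0.0035  0.002 ] F [-0.7  0.4  0.7] Mz [ 0.1  -0.2  -0.01] w 0.0701 12.15
[ 12.71253886  29.83436725 -59.06079369 101.21791128  27.7848349
  65.20648504  19.07124118]
```

Request:
{"method": "carry_out", "body": {"moves": [[0, 0, 0, 0], [0, 0, 0, 0], [0, 0, 0, 0], [0, 0, 0, 0], [0, 0, 0, 0], [0, 0, 0, 0], [0, 0, 0, 0], [0, 0, 0, 0]], "hand": 1.0, "force": 45}}

```text
time_s: 12.95
tool_pos: [0.4957, 0.3094, 0.2499]
tool_rot: [150.3, 89.8, 134.5]
force: [-0.1, 0.3, -1.5]
grip_width: 0.016
```

```bash
python3 -c "
from h import *
print(st()['qpos'])"
```

```text
pos [495.7 309.4 249.9] jaw 74.18 tilt xy [-0.0022  0.0022] F [-0.1  0.3 -1.5] Mz [ 0.02 -0.24  0.  ] w 0.016 12.95
[ 12.73680176  29.78092331 -59.08579852 101.14870711  27.78487605
  65.24765598  19.07621592]
```

Request:
{"method": "carry_out", "body": {"moves": [[0, 0, 2, 0], [0, 0, 3, 0], [0, 0, 3, 0], [0, 0, 3, 0], [0, -2, 0.5, 0], [0, -4, 0, -0.03], [0, -4, 0, -0.03], [0, -4, 0, -0.03], [0, -4, 0, -0.03], [0, -4, 0, -0.03], [0, -4, 0, 0], [0, -4, 0, 0]]}}

```text
time_s: 14.15
tool_pos: [0.4877, 0.005, 0.363]
tool_rot: [-172.4, 89.3, 163.8]
force: [0.8, 0.4, -1.8]
grip_width: 0.0156
```

```bash
python3 -c "
from h import *
print(st()['qpos'])"
```

```text
pos [487.7   5.  363. ] jaw 66.19 tilt xy [-0.0123  0.0036] F [ 0.8  0.4 -1.8] Mz [-0.03 -0.27 -0.03] w 0.0156 14.15
[ 57.87320589   4.54932523 -63.05829052 106.81373944   3.98603378
  71.84948469  59.78632125]
```

Request:
{"method": "carry_out", "body": {"moves": [[0, -4, 0, 0], [0, -4, 0, 0], [0, -4, 0, -0.02], [0, -4, 0, -0.02], [0, -4, 0, 0], [0, -3, 0, 0], [0, -2, 0, 0], [0, 0, 0, 0], [0, 0, 0, 0], [0, 0, 0, 0]]}}

```text
time_s: 15.15
tool_pos: [0.4819, -0.2593, 0.3581]
tool_rot: [-163.6, 88.9, 169.8]
force: [0.7, 0.4, -2.6]
grip_width: 0.0159
```

```bash
python3 -c "
from h import *
print(st()['qpos'])"
```

```text
pos [ 481.9 -259.3  358.1] jaw 63.36 tilt xy [-0.0193  0.0035] F [ 0.7  0.4 -2.6] Mz [ 0.11 -0.15  0.04] w 0.0159 15.15
[ 70.64295509  13.59568396 -51.21777099  99.59935414  11.23549998
  73.22013979  80.09091337]
```

Request:
{"method": "carry_out", "body": {"moves": [[0.3, -1.8, 0, 0], [0.3, -1.5, 0, 0], [0, 0, 0, 0], [0, 0, 0, 0]]}}

```text
time_s: 15.55
tool_pos: [0.4897, -0.2905, 0.3586]
tool_rot: [-163.9, 88.9, 169.8]
force: [-0.4, 0.6, -3.4]
grip_width: 0.0158
```

```bash
python3 - <<'E'
from h import *
o=st(); M=Rot.from_euler('xyz',o['tool_rot'],degrees=True).as_matrix(); ax=M[:,0]
print('end',(o['tool_pos']+.248*ax)*1000,'origin',(o['tool_pos']+.198*ax)*1000)
snap('scene','s5')
im=cv2.imread('pics/s5_full.png');x0,y0=70,70
im=cv2.resize(im[y0:y0+120,x0:x0+130],None,fx=4,fy=4,interpolation=cv2.INTER_CUBIC)
for q,c in((o['tool_pos']+.248*ax,(0,255,0)),(o['tool_pos']+.19*ax,(255,0,255)),([.4845,-.2968,.08],(0,0,255))):
    cv2.circle(im,tuple(int(v) for v in (w2px('scene',q)-[x0,y0]+.5)*4),3,c,1)
cv2.imwrite('pics/m7.png',im)
E
```

```text
pos [ 489.7 -290.5  358.6] jaw 63.73 tilt xy [-0.0188  0.0034] F [-0.4  0.6 -3.4] Mz [ 0.08 -0.16 -0.05] w 0.0158 15.55
end [ 484.99946754 -289.69993574  110.66815083] origin [ 485.94119982 -289.86894042  160.65899577]
```

View pics/m7.png

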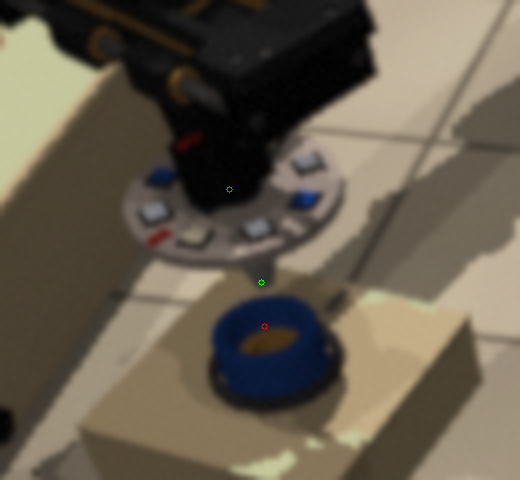

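Request:
{"method": "carry_out", "body": {"moves": [[0, -0.7, 0, 0], [0, 0, 0, 0], [0, 0, -1, 0], [0, 0, -1, 0], [0, 0, 0, 0]]}}

```text
time_s: 16.1
tool_pos: [0.4894, -0.297, 0.3368]
tool_rot: [-163.0, 88.9, 170.8]
force: [-0.3, 0.2, -2.4]
grip_width: 0.0159
```

```bash
cat >> h.py <<'E'
def ca():
    o=st();ax=Rot.from_euler('xyz',o['tool_rot'],degrees=True).as_matrix()[:,0]
    print('end',((o['tool_pos']+.248*ax)*1000).round(1),'origin',((o['tool_pos']+.198*ax)*1000).round(1))
E
python3 -c "
from h import *
ca()"
```

```text
pos [ 489.4 -297.   336.8] jaw 63.79 tilt xy [-0.0195  0.0032] F [-0.3  0.2 -2.4] Mz [ 0.07 -0.19 -0.04] w 0.0159 16.1
end [ 484.6 -296.2   88.8] origin [ 485.6 -296.4  138.8]
```

Request:
{"method": "carry_out", "body": {"moves": [[0, 0, -1, 0], [0, 0, -1, 0], [0, 0, -0.7, 0], [0, 0, -0.4, 0], [0, 0, 0, 0]]}}

```text
time_s: 16.6
tool_pos: [0.4891, -0.297, 0.3021]
tool_rot: [-162.6, 88.8, 171.2]
force: [-0.1, -0.1, -2.3]
grip_width: 0.0158
```

```bash
python3 -c "
from h import *
ca()"
```

```text
pos [ 489.1 -297.   302.1] jaw 63.81 tilt xy [-0.0206  0.0032] F [-0.1 -0.1 -2.3] Mz [-0.24 -0.19  0.05] w 0.0158 16.6
end [ 484.  -296.2   54.2] origin [ 485.  -296.4  104.2]
```

Request:
{"method": "carry_out", "body": {"moves": [[0, 0, -0.5, 0], [0, 0, -0.4, 0], [0, 0, -0.3, 0], [0, 0, 0, 0]]}}

```text
time_s: 17.0
tool_pos: [0.4891, -0.2978, 0.2898]
tool_rot: [-158.5, 88.8, 175.3]
force: [-0.1, -0.9, -3.0]
grip_width: 0.0156
```

```bash
python3 -c "
from h import *
ca()"
```

```text
pos [ 489.1 -297.8  289.8] jaw 63.76 tilt xy [-0.0202  0.0017] F [-0.1 -0.9 -3. ] Mz [-0.19 -0.05 -0.  ] w 0.0156 17.0
end [ 484.1 -297.4   41.8] origin [ 485.1 -297.5   91.8]
```

Request:
{"method": "carry_out", "body": {"moves": [[0, 0, -0.3, 0], [0, 0, -0.2, 0], [0, 0, 0, 0]]}}

```text
time_s: 17.3
tool_pos: [0.4894, -0.2979, 0.2856]
tool_rot: [-155.9, 88.9, 177.8]
force: [-1.6, 0.2, 0.2]
grip_width: 0.0158
```

```bash
python3 -c "
from h import *
ca()"
```

```text
pos [ 489.4 -297.9  285.6] jaw 63.76 tilt xy [-0.0198  0.0007] F [-1.6  0.2  0.2] Mz [-0.03  0.2   0.02] w 0.0158 17.3
end [ 484.4 -297.7   37.6] origin [ 485.4 -297.8   87.6]
```

Request:
{"method": "carry_out", "body": {"moves": [[0, 0, -0.4, 0], [0, 0, -0.4, 0], [0, 0, -0.2, 0], [0, 0, -0.1, 0]]}}

```text
time_s: 17.7
tool_pos: [0.4898, -0.2976, 0.2784]
tool_rot: [-149.9, 88.8, -176.2]
force: [-3.0, -0.4, 7.8]
grip_width: 0.0159
```

```bash
python3 -c "
from h import *
ca()"
```

```text
pos [ 489.8 -297.6  278.4] jaw 63.73 tilt xy [-0.0215 -0.0014] F [-3.  -0.4  7.8] Mz [ 0.46  0.92 -0.02] w 0.0159 17.7
end [ 484.5 -298.    30.4] origin [ 485.5 -297.9   80.4]
```

Request:
{"method": "carry_out", "body": {"moves": [[0, 0, -0.3, 0], [0, 0, -0.2, 0], [0, 0, -0.2, 0], [0, 0, -0.2, 0]]}}

```text
time_s: 18.1
tool_pos: [0.4907, -0.2968, 0.2783]
tool_rot: [-141.0, 88.5, -167.3]
force: [-7.5, 1.5, 16.3]
grip_width: 0.0153
```

```bash
python3 -c "
from h import *
ca()"
```

```text
pos [ 490.7 -296.8  278.3] jaw 63.69 tilt xy [-0.0254 -0.0057] F [-7.5  1.5 16.3] Mz [0.69 1.36 0.  ] w 0.0153 18.1
end [ 484.4 -298.2   30.4] origin [ 485.7 -297.9   80.4]
```

```bash
python3 - <<'E'
from h import *
for i in range(8): viewer.read_camera('scene')
snap('scene','s6'); ca()
im=cv2.imread('pics/s6_full.png');x0,y0=70,80
im=cv2.resize(im[y0:y0+120,x0:x0+130],None,fx=4,fy=4,interpolation=cv2.INTER_CUBIC)
for r,z,cx,cy in((.052,.088,.4855,-.2975),(.028,.05,.4845,-.2968),(.036,.057,.4845,-.2968)):
    q=np.array([w2px('scene',[cx+r*np.cos(a),cy+r*np.sin(a),z]) for a in np.linspace(0,6.3,60)])
    cv2.polylines(im,[np.int32((q-[x0,y0]+.5)*4)],True,(0,255,255),1)
cv2.imwrite('pics/m8.png',im)
E
```

```text
pos [ 490.7 -296.8  278.3] jaw 63.69 tilt xy [-0.0254 -0.0056] F [-6.2  2.2 15.4] Mz [0.68 1.37 0.01] w 0.016 18.55
end [ 484.4 -298.2   30.3] origin [ 485.6 -297.9   80.3]
```

View pics/m8.png

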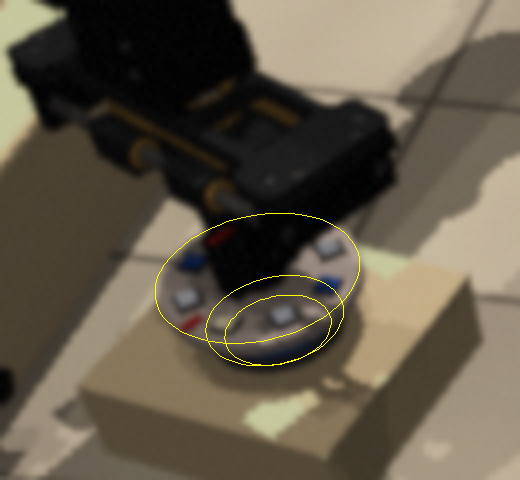

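The disc lies on the collar and the push is steady at about 15 N upward on the wrist, so I'm handing in.

```bash
python3 -c "
from h import *
print(env.sign_off())"
```

```text
the job is handed in; nothing more can be done
None
```

The collar is in the pocket and the carousel is pushed home on it. I handed the job in at about 18.6 s of the 59 s, with the knob still gripped and the disc pressed down. The hand-in gave no verdict.

- **Collar:** I set it flat around the hub and let go. Predicted outlines at the pocket position matched it in both camera views.
- **Key:** I turned the carousel to the slot angle read from the red marks (about -27°) before lowering it. The key went straight in, so no search turn was needed: the disc passed the height where the key would have sat on the hub, against only the spring's light push.
- **Last checks:**
  - The carousel's origin worked out at about 30.4 mm above the pocket floor and did not move when I pushed harder.
  - The wrist read a steady 15–16 N upward. That leaves about 10 N on the collar by my estimate, after the spring and the carousel's weight.
  - The tool was tilted about 0.026 rad, under the 0.06 limit.
  - The knob was held at its 16 mm width.
- **Small disagreements:**
  - A sideways force of about 6 N remained, because of that tilt. I left it alone.
  - The two cameras and the arm differed by 1–4 mm on positions. The carousel's axis came out about 1–1.5 mm from the estimated pocket centre, which is within the 3 mm limit.
- **Bystanders:** I kept clear of them by planning and did not measure them again at the end.

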